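# Hang the caddy pail on the spring scale

### The job

Take the empty weight of the food-waste caddy's steel pail on the hanging spring scale. Lift the pail out of its white bin by the arched bail, stand it upright on the worktop clear of the bin and let go; then take it by the pouring handle on its side, so that the middle of the bail is free for the hook, and hang it there by the middle of the bail, easing the weight onto the sprung hook so that it sinks without a jolt. Leave the pail hanging free and still, with the bin and the other things standing where they were.

Things in the scene. Friction and masses are not known exactly. Their poses are not given: they have to be found in the camera images.
- pail: round open steel pail, 120 mm across the rim, 80 mm high, about 0.19-0.31 kg. A rigid arched bail of 8 mm bar spans it along its y (135 mm wide), its top a level piece 52 mm long, centre line 160 mm above the underside. A pouring handle sticks out along its -x. Origin: centre of the underside. It starts in the bin (6 mm play), handle below the bin's rim, bail 36 mm above it
- bail_mid (a point): middle of the bail's straight top, on the bar's centre line (160 mm above the pail's underside)
- pour_handle (a point): point to pinch on the pouring handle, 88 mm from the pail's axis along the pail's -x, 61 mm above its underside. The handle's flat top bar is 10 mm thick (along the pail's y), 18 mm high (52 to 70 mm up) and runs 58 to 108 mm from the axis
- caddy: white open-topped bin, 190 mm (its x; 207 mm over the end lugs) by 156 mm (its y) by 132 mm high, walls 4 mm, 1.2 kg, loose on the worktop. Origin: centre of the underside
- scale: hanging dial scale on a fixed steel swan-neck stand, 425 mm tall. Origin: on the worktop under the hook; dial and hook's mouth face its -x. Foot tubes 20 mm high lie along x at y = -95 and 95 mm from x = -36 mm back to a cross tube at x = 130 mm, where the post rises. The round dial case (83 mm wide, x = -23 to 17 mm) hangs over the hook, 296 mm up and higher
- hook_seat (a point): where the seated bail's centre line lies in the hook, 218 mm up when empty; moves with the hook. 6 mm bar bent in the stand's x-z plane: tip 17.5 mm in front (-x) of the seat, its end 17 mm above it; the back, 12 mm behind the seat, rises to 48 mm above it and leads over it to the shank. A bail enters level from the front, 22 to 38 mm above the seat, and is then lowered
- scale_hook (a joint): how far the hook is pulled down (m): 0 when empty, stop at 0.06; spring of 110 N/m, lightly damped, so the pail pulls it down 17 to 28 mm and it bobs for about a second
- mug: stoneware mug, 84 x 88 mm, behind the bin; bystander; origin under its centre
- shaker: small shaker with a grey top, 44 x 90 mm, near the front between bin and scale; bystander; origin under its centre
- black_spice: black-capped spice jar, 40 x 105 mm, at the front right; bystander; origin under its centre
- teaspoon: teaspoon, 130 mm long, 11 mm high, lying at the front edge; bystander; origin under its centre

How it is judged (in metres and radians):
On the way, in this order (a step that is already met when the one before it is completed fails the run):
1. the pail stands upright and released on the worktop, clear of the bin (height (world z) of pail below 0.02 m and horizontal distance between pail and caddy above 0.12 m and angle between pail's own z axis and vertical below 0.1 rad and contact force between pail and the fingers below 0.05 N and linear speed of pail below 0.02 m/s), for 0.2 s.
2. the pail's bail lies in the scale's hook and has pulled it down (distance between bail_mid and hook_seat below 0.02 m and value of joint scale_hook above 0.005 m and height (world z) of pail above 0.015 m), for 0.2 s.
At the end, for the whole second after the job is handed in: the pail hangs free and still by the middle of its bail (within 18 mm of the hook's seat), let go, over 20 mm above the worktop and within 0.2 rad of upright; the hook is 12 to 40 mm down and slower than 20 mm/s, the pail slower than 30 mm/s; the bin stands upright (distance between bail_mid and hook_seat below 0.018 m and value of joint scale_hook between 0.012 and 0.04 m and velocity of joint scale_hook between -0.02 and 0.02 m/s and height (world z) of pail above 0.02 m and angle between pail's own z axis and vertical below 0.2 rad and linear speed of pail below 0.03 m/s and contact force between pail and scale above 1 N and contact force between pail and the fingers below 0.05 N and angle between caddy's own z axis and vertical below 0.1 rad and height (world z) of caddy below 0.02 m); the robot touches nothing.
It fails at once if the hook is jolted: it sinks or springs back faster than 0.3 m/s (velocity of joint scale_hook above 0.3 m/s or velocity of joint scale_hook below -0.3 m/s).
It fails at once if the hook is pulled down almost to its stop (value of joint scale_hook above 0.055 m).
It fails at once if the pail is tipped over (angle between pail's own z axis and vertical above 0.7 rad).
It fails at once if the bin is dragged away or tipped (distance of caddy from where it was at the start of the episode above 0.06 m or angle between caddy's own z axis and vertical above 0.3 rad).
It fails at once if a bystander is pushed away or knocked over (distance of any of mug, shaker, black_spice, teaspoon from where it was at the start of the episode above 0.04 m or angle between any of mug, shaker, black_spice's own z axis and vertical above 0.5 rad).
It also fails if it takes over 62 s, if anything falls off the work surface, if the arm or the gripper's body presses on something with over 40 N, if the wrist force passes 120 N, or if a joint passes its speed limit or range.

### The arm

A 6-joint arm with a two-finger parallel gripper is mounted at the origin on a cart in front of the work surface, level with it; the furniture and walls round the work are solid. World frame = base frame: x ahead of the robot, y to its left, z up, the work surface at z = 0. Lengths are in mm, angles in degrees, forces in N, time in s.
With the tool pointing down it reaches from about 350 to 850 mm from the base axis. Payload 8.1 kg.
Tool frame: the origin (TCP) lies at the very end of the fingers, on their centre line; the grasp point (between the pads) lies 19 mm behind it (r.grasp_offset is the distance from the TCP to the grasp point, in mm); z points along the fingers, y is the line along which they close (so a half turn about z gives the same grasp; the last joint's range is limited). The gripper opens to 85 mm and grips with 20 to 120 N. Pads are 22 mm wide; open, the fingers measure 114 mm over their backs; the gripper's body (76 mm by 85 mm) begins 54 mm behind the grasp point. The pads swing forward as they close: fully open they stand 13 mm farther back than shut.
Start: joints at [-73.533, 7.471, 85.268, -0, 87.261, -4.893], TCP at [218.555, -558.784, 231.292] pointing down, gripper open.
Joint ranges: [-169.43, 169.43], [-51.17, 129.36], [1.28, 143.12], [-76.62, 256.62], [0, 156.53], [-152.29, 152.29]. Speed limits (degrees/s): [136.94, 136.94, 159.86, 180, 180, 180].

### API

Orientations are given as [roll, pitch, yaw] about the fixed x, y, z axes, in that order (R = Rz(yaw) Ry(pitch) Rx(roll)).
In Python, from bench import r gives the robot as it stands.
- The arm moves only by the tool carry_out, never from a script. Its argument "commands" is a list of rows, each an object with "jaw": the finger opening in m, from 0 to 0.0854; "translation": the shift along the tool's x, y, z in m, a list of three; "spin": the turn about the tool's z in rad. A call has exactly 8 rows; each row shifts and turns the commanded pose from where the row before left it, along the tool's axes as they then stand; what a row does not reach is not made up. A row lasts 1/12 s, in which the tool goes at most 41.7 mm and 7.16 degrees, less where a joint would pass 70% of its speed; a pose out of reach is approached as far as the arm can. A call is refused whole if a number of a shift passes 0.0417 or a number of a turn 0.125, either way. A call with a gripper value outside its range is refused whole. The fingers move at their own pace and stop on an object; "squeeze" is the grip in N (left out, the last holds). Time passes only in rows, so rows that do not move let the fingers close, or fill a call up. It gives the time, the measured TCP pose, the force, the opening and the grip force at its end, in the units of the state.
- r.sense(): the state, without advancing time (a new reading comes with each control period).
- r.snapshot(name): name is "side" or "top" or "wrist"; returns a dict with "pixels" (420x560x3 uint8, blue, green, red), "K" (3x3 intrinsics, pixels), "extrinsics" (4x4, takes a point from camera to world coordinates). Camera axes: x right, y down, z forward; pixel columns grow to the right and rows downward; lengths in mm; the calibration is good to about 2 mm. A picture is of the moment at which its call begins. There is no depth.
- r.hand_in(): hands the job in; it is judged then, once.
Trained networks look in a picture, given as the dict that the camera call returned (one of the last four; its "shot" number tells which), for a name from the list of things; names that differ only in an ending like _2 or _b are one class to them, and where a whole thing is asked for, a point or a joint stands for the part that bears it (a point fixed in the world has none). Each returns a list of dicts, best first, with "score" (0 to 1); they miss things now and then, are a little off and sometimes report something else, mostly with a low value. They report only what shows in the picture. A call takes as long as a camera call.
- r.spot_in(picture, target): "xy" ([column, row] in pixels, amid what is visible of it).
- r.regions_of(picture, target): "pixels" (420x560 bool, what is visible of it) and "xy" ([column, row] in pixels, amid what is visible of it).
- r.landmark_of(picture, target): "xy" ([column, row] in pixels: a listed point, or the origin of a listed thing).
The state is a dict: "time": time; "joint_pos": joint angles; "qd": joint speeds; "joint_efforts": joint torques, N m; "tool_pos": TCP position; "tcp_rot": TCP orientation; "ft_force": force on the tool from outside, world axes, zero at the start; "wrist_torque": the same for the moment, N m; "finger_gap": finger opening in mm; "grip_force": force on a finger pad.
Only numpy, scipy, OpenCV 4.12 (cv2) and the standard library are available. Lean on these libraries where they do the work, as an engineer would, in place of code of your own. Each camera call takes 0.05 s, during which the arm holds its last target. There are 200 camera calls.

## Working session

There is one attempt and no reset: what is moved stays moved. The work goes in short steps, Python scripts to look and compute and a tool call to move; the robot and the scene stay as the last step left them, time stands still between calls to the robot, and variables do not carry over. Pictures are saved under pics/ and viewed, at most 10 in all, crops included, and the job is handed in when it is done.

Besides the shell and the picture viewer there is one more tool, called after "Emit:" as name(argument=value, ...) on one line, values as JSON. carry_out: Moves the arm, as the interface text tells. Its arguments: {"type":"object","properties":{"commands":{"type":"array","items":{"type":"object","properties":{"jaw":{"type":"number"},"translation":{"type":"array","items":{"type":"number"}},"spin":{"type":"number"}}}},"squeeze":{"type":"number"}},"required":["commands"]}

```bash
mkdir -p pics; ls; python3 - <<'E'
from bench import r
import cv2, numpy as np
s=r.sense();print(s)
ims=[]
for c in ("side","top"):
    p=r.snapshot(c);cv2.imwrite(f"pics/a_{c}.png",p["pixels"])
    print(c,np.round(p["K"],1).tolist(),np.round(p["extrinsics"],3).tolist())
    for t in ["pail","bail_mid","pour_handle","caddy","scale","hook_seat","mug","shaker","black_spice","teaspoon"]:
        print(t,[(np.round(d["xy"]).tolist(),round(d["score"],2)) for d in r.landmark_of(p,t)[:2]])
E
```

```text
pics
{'time': 0.0, 'joint_pos': array([-7.35325831e+01,  7.51557202e+00,  8.53292464e+01,  1.07453240e-03,
        8.72613619e+01, -4.89298403e+00]), 'qd': array([ 0.03742537, -0.0081425 ,  0.06779951, -0.10891524, -0.00279969,
       -0.10903475]), 'joint_efforts': array([ 2.76599326e-05, -5.69406617e+01, -5.00552344e+01, -3.26724403e-04,
        1.44392776e-02, -3.94582867e-05]), 'tool_pos': array([ 218.41208288, -558.24674475,  230.23990886]), 'tcp_rot': array([-1.79894298e+02, -1.01259381e-02,  2.13603393e+01]), 'ft_force': array([ 0.4062242 , -0.00102679, -0.01125268]), 'wrist_torque': array([ 0.00349475,  0.01166672, -0.02841128]), 'grip_force': 0.0, 'finger_gap': 85.41306734625411}
side [[396.0, 0.0, 279.6], [0.0, 396.0, 206.2], [0.0, 0.0, 1.0]] [[-0.971, -0.11, 0.214, 350.87], [-0.241, 0.477, -0.845, 799.443], [-0.009, -0.872, -0.49, 609.884], [0.0, 0.0, 0.0, 1.0]]
pail []
bail_mid [([274.0, 245.0], 0.76)]
pour_handle [([318.0, 285.0], 0.77), ([342.0, 213.0], 0.62)]
caddy [([282.0, 305.0], 0.71)]
scale []
hook_seat [([256.0, 153.0], 0.65), ([340.0, 261.0], 0.21)]
mug [([184.0, 303.0], 0.84)]
shaker [([338.0, 260.0], 0.75), ([317.0, 283.0], 0.51)]
black_spice [([343.0, 215.0], 0.81)]
teaspoon [([283.0, 307.0], 0.65), ([364.0, 240.0], 0.59)]
top [[434.5, 0.0, 285.5], [0.0, 434.5, 209.0], [0.0, 0.0, 1.0]] [[-0.022, -0.988, 0.15, 390.368], [-1.0, 0.023, 0.003, -17.271], [-0.007, -0.15, -0.989, 1136.086], [0.0, 0.0, 0.0, 1.0]]
pail [([210.0, 227.0], 0.59)]
bail_mid [([195.0, 216.0], 0.83)]
pour_handle [([212.0, 258.0], 0.64)]
caddy [([208.0, 234.0], 0.7)]
scale []
hook_seat [([330.0, 148.0], 0.4)]
mug [([202.0, 154.0], 0.95), ([374.0, 260.0], 0.5)]
shaker [([282.0, 268.0], 0.65)]
black_spice [([375.0, 260.0], 0.57)]
teaspoon []
```

View pics/a_side.png

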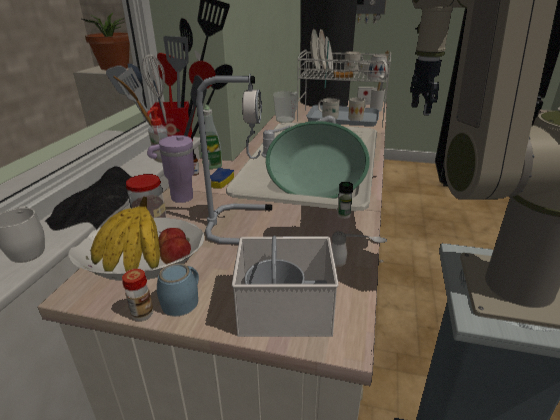

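View pics/a_top.png

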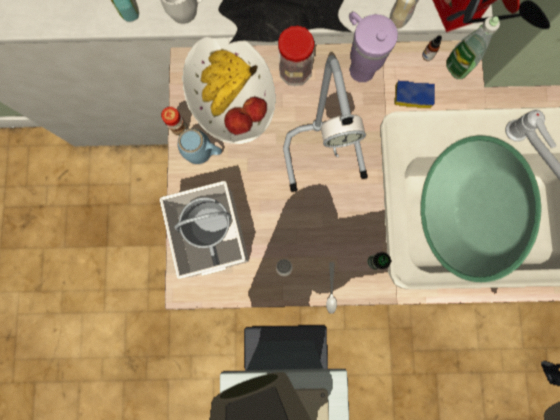

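The side view shows the bin at (286,285), the bail at (274,245) and the hook at about (252,155). In the top view the bin is at (203,230), the bail crosses (203,217), the handle is near (214,255), and the scale's foot ends are at (293,187) and (364,177).

```bash
cat > h.py <<'E'
from bench import r
import cv2, numpy as np
def ray(p,uv):
    E=np.array(p["extrinsics"]);d=E[:3,:3]@np.linalg.inv(p["K"])@[uv[0],uv[1],1];return E[:3,3],d/np.linalg.norm(d)
def atz(p,uv,z):
    o,d=ray(p,uv);return o+d*(z-o[2])/d[2]
def proj(p,X):
    E=np.array(p["extrinsics"]);c=E[:3,:3].T@(np.array(X)-E[:3,3]);q=np.array(p["K"])@c;return q[:2]/q[2]
def tri(obs):
    A=np.zeros((3,3));b=np.zeros(3);
    for p,uv in obs:
        o,d=ray(p,uv);M=np.eye(3)-np.outer(d,d);A+=M;b+=M@o
    return np.linalg.solve(A,b)
def best(p,t):
    L=r.landmark_of(p,t);return L[0]["xy"] if L else None
def reg(p,t):
    L=r.regions_of(p,t);return L[0] if L else None
def show(p,name,box,k):
    x0,y0,x1,y1=box;cv2.imwrite(f"pics/{name}.png",cv2.resize(p["pixels"][y0:y1,x0:x1],None,fx=k,fy=k,interpolation=cv2.INTER_CUBIC))
E
python3 - <<'E'
from h import *
np.set_printoptions(precision=1,suppress=True)
s=r.snapshot("side");t=r.snapshot("top")
print("bail",tri([(s,best(s,"bail_mid")),(t,best(t,"bail_mid"))]),atz(t,best(t,"bail_mid"),164))
print("handle",atz(t,best(t,"pour_handle"),65))
print("caddy",atz(t,best(t,"caddy"),0),atz(s,best(s,"caddy"),0))
hs=r.landmark_of(s,"hook_seat");ht=r.landmark_of(t,"hook_seat");print([(x["xy"],x["score"]) for x in hs+ht])
print("seat",tri([(s,hs[0]["xy"]),(t,ht[0]["xy"])]) if hs and ht else 0, atz(s,hs[0]["xy"],218) if hs else 0)
print("feet",atz(t,(293,187),10),atz(t,(364,177),10))
for n,h in (("mug",0),("shaker",0),("black_spice",0)):
    print(n,atz(t,best(t,n),h),atz(s,best(s,n),h))
for n in ("scale","caddy","pail"):
    for p in (s,t):
        R=reg(p,n)
        if R: ys,xs=np.nonzero(R["pixels"]);print(n,R["score"],xs.min(),xs.max(),ys.min(),ys.max())
# crops side by side
a=cv2.resize(t["pixels"][140:290,150:250],None,fx=4,fy=4,interpolation=cv2.INTER_CUBIC)
b=cv2.resize(t["pixels"][50:200,270:370],None,fx=4,fy=4,interpolation=cv2.INTER_CUBIC)
cv2.imwrite("pics/b.png",np.hstack([a,b]))
a=cv2.resize(s["pixels"][220:340,225:345],None,fx=3.3,fy=3.3,interpolation=cv2.INTER_CUBIC)
b=cv2.resize(s["pixels"][65:185,190:310],None,fx=3.3,fy=3.3,interpolation=cv2.INTER_CUBIC)
cv2.imwrite("pics/c.png",np.hstack([a,b]))
E
```

```text
bail [522.4 186.2 160.9] [522.7 185.7 164. ]
handle [444.5 165.5  65. ]
caddy [500.9 187.5   0. ] [506.2 176.6   0. ]
[([253.4, 151.8], 0.41), ([198.3, 218.9], 0.54), ([333.7, 150.2], 0.35)]
seat [528.1 155.6 341.5] [ 661.8 -149.5  218. ]
feet [619.7 -34.8  10. ] [ 642.3 -223.3   10. ]
mug [720.4 206.3   0. ] [720.3 211.9   0. ]
shaker [409.1  -7.7   0. ] [409.2 -13.1   0. ]
black_spice [ 424.9 -239.8    0. ] [ 418.4 -247.4    0. ]
scale 0.79 195 271 74 243
scale 0.55 283 367 56 191
caddy 0.8 231 337 236 337
caddy 0.72 160 248 182 278
pail 0.9 244 326 236 284
pail 0.79 175 230 199 265
```

View pics/b.png

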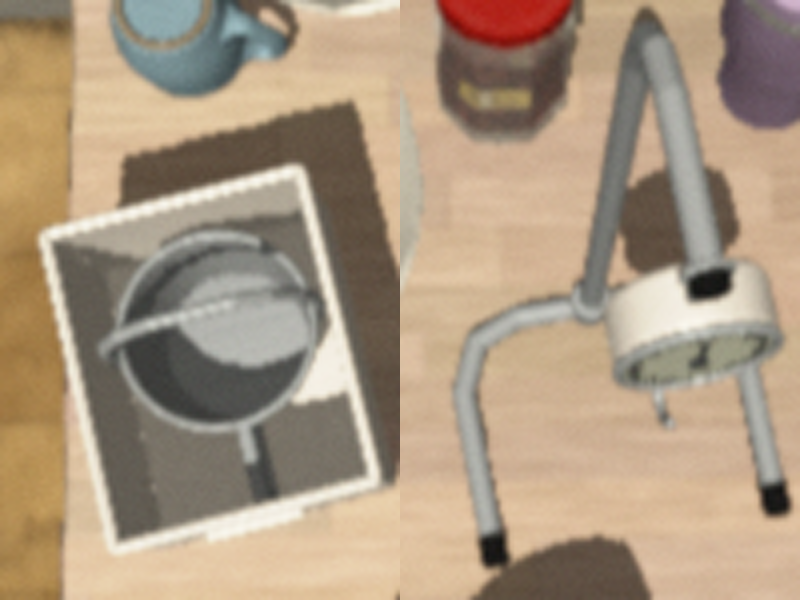

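View pics/c.png

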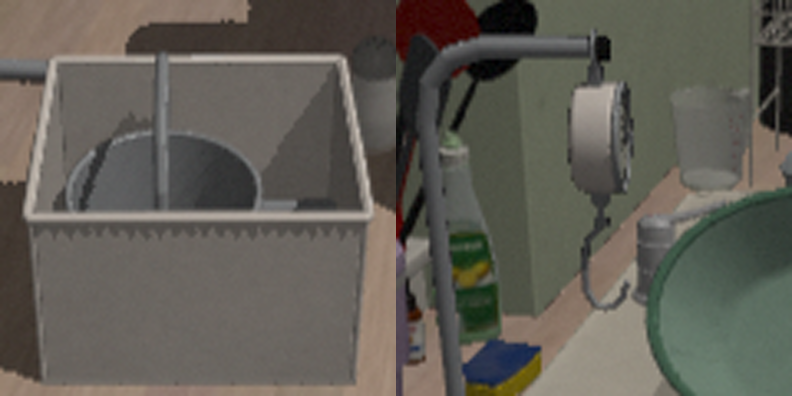

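```bash
python3 - <<'E'
from h import *
from scipy.optimize import least_squares
np.set_printoptions(precision=1,suppress=True)
s=r.snapshot("side");t=r.snapshot("top")
# scale-frame pts
obs=[(t,(293,187.5),(-36,95,10)),(t,(364.2,175.7),(-36,-95,10)),(t,(336.2,155.5),(-17.5,0,235)),(s,(252.4,156),(0,0,211)),(t,(285.5,149),(80,95,10)),
 (s,(190+(628-396)/3.3,65+285/3.3),(-17.5,0,235))]
def W(q,X):
    c,si=np.cos(q[2]),np.sin(q[2]);return np.array([q[0]+c*X[0]-si*X[1],q[1]+si*X[0]+c*X[1],X[2]])
f=lambda q:np.concatenate([proj(p,W(q,X))-uv for p,uv,X in obs])
o=least_squares(f,[666,-125,.12],loss="soft_l1")
print(o.x,np.degrees(o.x[2]));print(f(o.x).reshape(-1,2))
print("tip",atz(t,(336.2,155.5),235))
# bin corners (top rim z132)
cr=[(160.5+.5,199),(225,182),(245,261),(178.5,277)]
C=np.array([atz(t,c,132) for c in cr]);print(C,C.mean(0))
# bail ends & handle
for uv in [(176.5,227.5),(230,212.5)]: print(atz(t,uv,100))
print(atz(t,(212,247),74),atz(t,(215.3,262.5),74))
q=r.sense();print(q["tool_pos"],q["tcp_rot"])
E
```

```text
[ 658.6 -123.5    0.1] 8.523692316107429
[[ 0.1  3.5]
 [-0.3  3.2]
 [ 0.4 -0.5]
 [-0.7  2. ]
 [ 0.2  0.1]
 [-2.3 -1.8]]
tip [ 640.3 -125.2  235. ]
[[573.3 277.9 132. ]
 [610.6 127.4 132. ]
 [424.2  81.6 132. ]
 [391.2 234.  132. ]] [499.8 180.2 132. ]
[508.8 248.6 100. ]
[542.2 120.  100. ]
[461.9 167.7  74. ] [424.1 159.5  74. ]
[ 218.5 -558.8  231.3] [-180.     0.    21.4]
```

Emit:
carry_out(commands=[{"jaw": 0.0854,"translation": [0,0,0],"spin": -0.0906},{"jaw": 0.0854,"translation": [0,0,0],"spin": -0.0906},{"jaw": 0.0854,"translation": [0,0,0],"spin": -0.0906},{"jaw": 0.0854,"translation": [0,0,0],"spin": -0.0906},{"jaw": 0.0854,"translation": [0,0,0],"spin": -0.0906},{"jaw": 0.0854,"translation": [0,0,0],"spin": -0.0906},{"jaw": 0.0854,"translation": [0,0,0],"spin": -0.0906},{"jaw": 0.0854,"translation": [0,0,0],"spin": -0.0906}], squeeze=60)

```text
time: 2.97
tool_pos: [218.5, -558.8, 231.3]
tcp_rot: [180.0, 0.0, 63.1]
ft_force: [0.3, -0.5, -0.5]
finger_gap: 85.5
grip_force: 0.0
```

Emit:
carry_out(commands=[{"jaw": 0.0854,"translation": [0,0,0],"spin": -0.0906},{"jaw": 0.0854,"translation": [0,0,0],"spin": -0.0906},{"jaw": 0.0854,"translation": [0,0,0],"spin": -0.0906},{"jaw": 0.0854,"translation": [0,0,0],"spin": -0.0906},{"jaw": 0.0854,"translation": [0,0,0],"spin": -0.0906},{"jaw": 0.0854,"translation": [0,0,0],"spin": -0.0906},{"jaw": 0.0854,"translation": [0,0,0],"spin": -0.0906},{"jaw": 0.0854,"translation": [0,0,0],"spin": -0.0906}])

```text
time: 3.63
tool_pos: [218.6, -558.8, 231.3]
tcp_rot: [180.0, 0.0, 104.7]
ft_force: [0.6, 1.4, 0.4]
finger_gap: 85.5
grip_force: 0.0
```

Emit:
carry_out(commands=[{"jaw": 0.0854,"translation": [0.0269,0.02,0],"spin": 0},{"jaw": 0.0854,"translation": [0.0269,0.02,0],"spin": 0},{"jaw": 0.0854,"translation": [0.0269,0.02,0],"spin": 0},{"jaw": 0.0854,"translation": [0.0269,0.02,0],"spin": 0},{"jaw": 0.0854,"translation": [0.0269,0.02,0],"spin": 0},{"jaw": 0.0854,"translation": [0.0269,0.02,0],"spin": 0},{"jaw": 0.0854,"translation": [0.0269,0.02,0],"spin": 0},{"jaw": 0.0854,"translation": [0.0269,0.02,0],"spin": 0}])

```text
time: 4.3
tool_pos: [320.2, -309.1, 231.5]
tcp_rot: [180.0, 0.0, 104.4]
ft_force: [0.8, 0.6, -0.2]
finger_gap: 85.4
grip_force: 0.0
```

Emit:
carry_out(commands=[{"jaw": 0.0854,"translation": [0.0269,0.02,0],"spin": 0},{"jaw": 0.0854,"translation": [0.0269,0.02,0],"spin": 0},{"jaw": 0.0854,"translation": [0.0269,0.02,0],"spin": 0},{"jaw": 0.0854,"translation": [0.0269,0.02,0],"spin": 0},{"jaw": 0.0854,"translation": [0.0269,0.02,0],"spin": 0},{"jaw": 0.0854,"translation": [0.0269,0.02,0],"spin": 0},{"jaw": 0.0854,"translation": [0.0269,0.02,0],"spin": 0},{"jaw": 0.0854,"translation": [0.0269,0.02,0],"spin": 0}])

```text
time: 4.97
tool_pos: [421.7, -60.7, 231.7]
tcp_rot: [179.9, 0.0, 104.4]
ft_force: [1.0, -0.4, 0.3]
finger_gap: 85.5
grip_force: 0.0
```

Emit:
carry_out(commands=[{"jaw": 0.0854,"translation": [0.0269,0.02,0],"spin": 0},{"jaw": 0.0854,"translation": [0.0269,0.02,0],"spin": 0},{"jaw": 0.0854,"translation": [0.0269,0.02,0],"spin": 0},{"jaw": 0.0854,"translation": [0.0269,0.02,0],"spin": 0},{"jaw": 0.0854,"translation": [0.0269,0.02,0],"spin": 0},{"jaw": 0.0854,"translation": [0.0269,0.02,0],"spin": 0},{"jaw": 0.0854,"translation": [0.0269,0.02,0],"spin": 0},{"jaw": 0.0854,"translation": [0.0269,0.02,0],"spin": 0}])

```text
time: 5.63
tool_pos: [523.1, 187.8, 231.3]
tcp_rot: [180.0, 0.0, 104.4]
ft_force: [0.5, 0.3, -0.1]
finger_gap: 85.5
grip_force: 0.0
```

```bash
python3 - <<'E'
from h import *
np.set_printoptions(precision=1,suppress=True)
q=r.sense();print(q["tool_pos"],q["tcp_rot"])
w=r.snapshot("wrist");cv2.imwrite("pics/w1.png",w["pixels"])
print(w["extrinsics"])
L=r.landmark_of(w,"bail_mid");print([(d["xy"],d["score"]) for d in L]); 
if L: print(atz(w,L[0]["xy"],164))
L=r.landmark_of(w,"pour_handle");print([(d["xy"],d["score"],atz(w,d["xy"],65)) for d in L])
E
```

```text
[523.1 187.8 231.3] [180.    0.  104.4]
[[  1.    0.2   0.1 506.8]
 [  0.2  -0.9  -0.3 252.1]
 [  0.    0.3  -1.  373.7]
 [  0.    0.    0.    1. ]]
[]
[([176.4, 186.1], 0.57, array([437. , 161.8,  65. ]))]
```

View pics/w1.png

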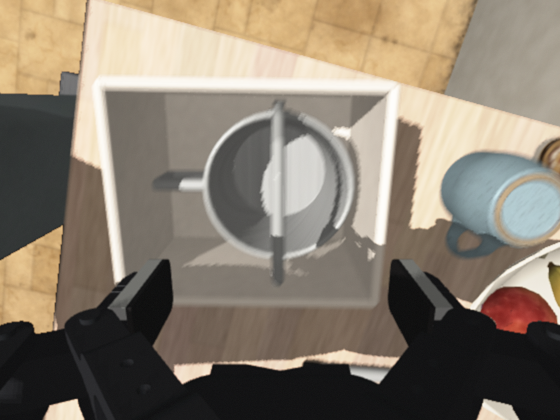

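The wrist view shows the bail vertical at column 278, midway between the fingers (centre about 280) and parallel to the pads. The handle is at about (180,183). Descending.

Emit:
carry_out(commands=[{"jaw": 0.0854,"translation": [0,0,0.0108],"spin": 0},{"jaw": 0.0854,"translation": [0,0,0.0108],"spin": 0},{"jaw": 0.0854,"translation": [0,0,0.0108],"spin": 0},{"jaw": 0.0854,"translation": [0,0,0.0108],"spin": 0},{"jaw": 0.0854,"translation": [0,0,0.0108],"spin": 0},{"jaw": 0.0854,"translation": [0,0,0.0108],"spin": 0},{"jaw": 0.0854,"translation": [0,0,0.0108],"spin": 0},{"jaw": 0.0854,"translation": [0,0,0.0108],"spin": 0}])

```text
time: 6.45
tool_pos: [522.6, 185.8, 143.7]
tcp_rot: [-180.0, 0.0, 104.4]
ft_force: [-0.6, -0.7, 0.1]
finger_gap: 85.3
grip_force: 0.0
```

Emit:
carry_out(commands=[{"jaw": 0.0,"translation": [0,0,0],"spin": 0},{"jaw": 0.0,"translation": [0,0,0],"spin": 0},{"jaw": 0.0,"translation": [0,0,0],"spin": 0},{"jaw": 0.0,"translation": [0,0,0],"spin": 0},{"jaw": 0.0,"translation": [0,0,0],"spin": 0},{"jaw": 0.0,"translation": [0,0,0],"spin": 0},{"jaw": 0.0,"translation": [0,0,0],"spin": 0},{"jaw": 0.0,"translation": [0,0,0],"spin": 0}], squeeze=60)

```text
time: 7.12
tool_pos: [523.0, 186.1, 145.6]
tcp_rot: [180.0, -0.0, 104.4]
ft_force: [-1.6, 0.1, 4.0]
finger_gap: 6.0
grip_force: 58.6
```

Emit:
carry_out(commands=[{"jaw": 0.0,"translation": [0,0,-0.01],"spin": 0},{"jaw": 0.0,"translation": [0,0,-0.02],"spin": 0},{"jaw": 0.0,"translation": [0,0,-0.025],"spin": 0},{"jaw": 0.0,"translation": [0,0,-0.025],"spin": 0},{"jaw": 0.0,"translation": [0,0,-0.025],"spin": 0},{"jaw": 0.0,"translation": [0,0,-0.025],"spin": 0},{"jaw": 0.0,"translation": [0,0,-0.02],"spin": 0},{"jaw": 0.0,"translation": [0,0,-0.01],"spin": 0}])

```text
time: 7.78
tool_pos: [523.6, 186.2, 308.7]
tcp_rot: [179.8, -0.0, 104.4]
ft_force: [0.2, -0.9, -0.2]
finger_gap: 5.8
grip_force: 58.8
```

```bash
python3 - <<'E'
from h import *
np.set_printoptions(precision=1,suppress=True)
q=r.sense();print(q["tool_pos"],q["tcp_rot"],q["ft_force"],q["finger_gap"])
s=r.snapshot("side");t=r.snapshot("top")
cv2.imwrite("pics/d.png",np.hstack([cv2.resize(s["pixels"][120:350,180:380],None,fx=2,fy=2),cv2.resize(t["pixels"][130:360,140:340],None,fx=2,fy=2)]))
E
```

```text
[523.6 186.2 308.7] [179.8  -0.  104.4] [ 0.2 -0.9 -0.2] 5.800274539643565
```

View pics/d.png

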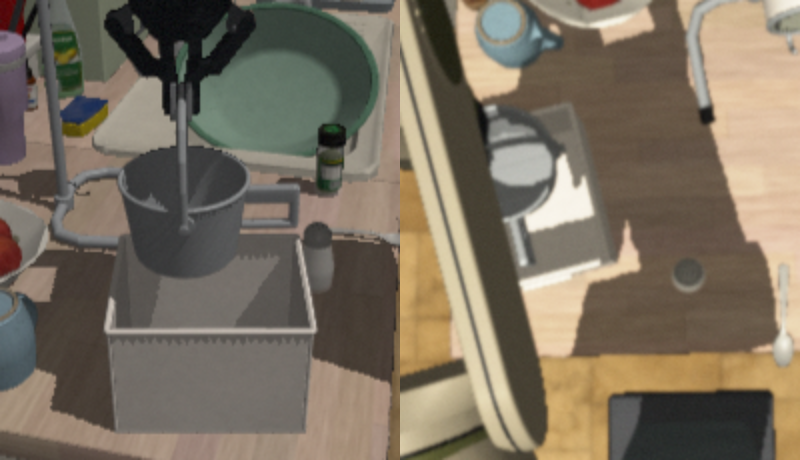

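The picture shows the pail lifted upright above the undisturbed bin, with its handle toward the robot side. Carrying it to the open spot in front of the scale.

Emit:
carry_out(commands=[{"jaw": 0,"translation": [-0.009,-0.0023,0],"spin": 0},{"jaw": 0,"translation": [-0.0156,-0.004,0],"spin": 0},{"jaw": 0,"translation": [-0.0222,-0.0056,0],"spin": 0},{"jaw": 0,"translation": [-0.0222,-0.0056,0],"spin": 0},{"jaw": 0,"translation": [-0.0222,-0.0056,0],"spin": 0},{"jaw": 0,"translation": [-0.0222,-0.0056,0],"spin": 0},{"jaw": 0,"translation": [-0.0222,-0.0056,0],"spin": 0},{"jaw": 0,"translation": [-0.0222,-0.0056,0],"spin": 0}])

```text
time: 8.55
tool_pos: [522.0, 21.6, 302.2]
tcp_rot: [-179.8, -0.1, 104.4]
ft_force: [0.7, -0.6, -1.8]
finger_gap: 5.5
grip_force: 58.7
```

Emit:
carry_out(commands=[{"jaw": 0,"translation": [-0.0222,-0.0056,0],"spin": 0},{"jaw": 0,"translation": [-0.0222,-0.0056,0],"spin": 0},{"jaw": 0,"translation": [-0.0222,-0.0056,0],"spin": 0},{"jaw": 0,"translation": [-0.0222,-0.0056,0],"spin": 0},{"jaw": 0,"translation": [-0.0222,-0.0056,0],"spin": 0},{"jaw": 0,"translation": [-0.0222,-0.0056,0],"spin": 0},{"jaw": 0,"translation": [-0.0156,-0.004,0],"spin": 0},{"jaw": 0,"translation": [-0.009,-0.0023,0],"spin": 0}])

```text
time: 9.22
tool_pos: [522.5, -141.7, 302.2]
tcp_rot: [-179.8, -0.1, 104.3]
ft_force: [-0.4, -0.2, -1.4]
finger_gap: 5.4
grip_force: 58.7
```

Emit:
carry_out(commands=[{"jaw": 0,"translation": [0,0,0.01],"spin": 0.04},{"jaw": 0,"translation": [0,0,0.02],"spin": 0.04},{"jaw": 0,"translation": [0,0,0.025],"spin": 0.04},{"jaw": 0,"translation": [0,0,0.025],"spin": 0},{"jaw": 0,"translation": [0,0,0.025],"spin": 0},{"jaw": 0,"translation": [0,0,0.025],"spin": 0},{"jaw": 0,"translation": [0,0,0.015],"spin": 0},{"jaw": 0,"translation": [0,0,0.008],"spin": 0}])

```text
time: 9.88
tool_pos: [521.2, -138.5, 147.2]
tcp_rot: [-179.6, -0.2, 97.6]
ft_force: [-0.0, 0.2, -1.9]
finger_gap: 5.5
grip_force: 58.7
```

```bash
python3 - <<'E'
from h import *
np.set_printoptions(precision=1,suppress=True)
q=r.sense();print(q["tool_pos"],q["tcp_rot"],q["ft_force"],q["finger_gap"])
s=r.snapshot("side")
cv2.imwrite("pics/e.png",np.hstack([cv2.resize(s["pixels"][80:280,190:390],None,fx=3,fy=3)]))
E
```

```text
[ 521.2 -138.5  147.2] [-179.6   -0.2   97.6] [-0.   0.2 -1.9] 5.517436083166882
```

View pics/e.png

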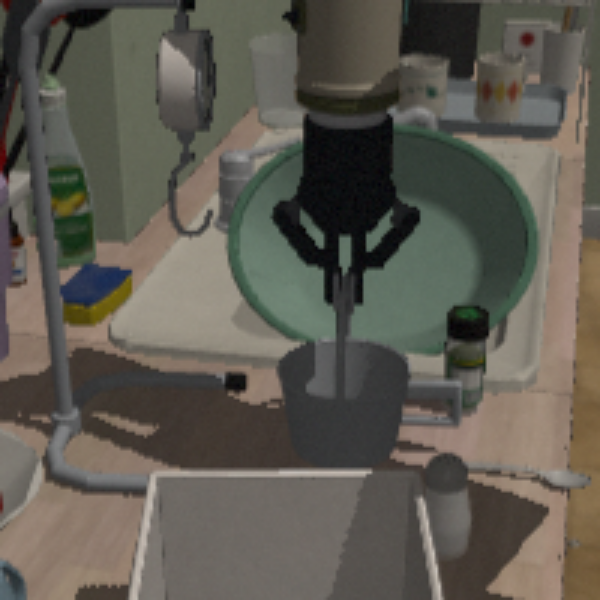

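The pail hangs upright just above the worktop, with its handle end at about (460,400) and clear of the shaker. The foot tube is at (235,382). Lowering gently.

Emit:
carry_out(commands=[{"jaw": 0,"translation": [0,0,0.001],"spin": 0},{"jaw": 0,"translation": [0,0,0.001],"spin": 0},{"jaw": 0,"translation": [0,0,0.001],"spin": 0},{"jaw": 0,"translation": [0,0,0.001],"spin": 0},{"jaw": 0,"translation": [0,0,0],"spin": 0},{"jaw": 0,"translation": [0,0,0],"spin": 0},{"jaw": 0,"translation": [0,0,0],"spin": 0},{"jaw": 0,"translation": [0,0,0],"spin": 0}])

```text
time: 10.6
tool_pos: [524.1, -139.6, 148.2]
tcp_rot: [180.0, 0.0, 97.5]
ft_force: [0.7, 1.0, -2.2]
finger_gap: 6.1
grip_force: 58.7
```

Emit:
carry_out(commands=[{"jaw": 0,"translation": [0,0,0.001],"spin": 0},{"jaw": 0,"translation": [0,0,0.001],"spin": 0},{"jaw": 0,"translation": [0,0,0.001],"spin": 0},{"jaw": 0,"translation": [0,0,0.001],"spin": 0},{"jaw": 0,"translation": [0,0,0.001],"spin": 0},{"jaw": 0,"translation": [0,0,0],"spin": 0},{"jaw": 0,"translation": [0,0,0],"spin": 0},{"jaw": 0,"translation": [0,0,0],"spin": 0}])

```text
time: 11.27
tool_pos: [524.0, -139.5, 142.9]
tcp_rot: [-180.0, -0.0, 97.5]
ft_force: [-0.3, -0.4, -2.5]
finger_gap: 5.7
grip_force: 58.7
```

Emit:
carry_out(commands=[{"jaw": 0,"translation": [0,0,0.0007],"spin": 0},{"jaw": 0,"translation": [0,0,0.0007],"spin": 0},{"jaw": 0,"translation": [0,0,0.0006],"spin": 0},{"jaw": 0,"translation": [0,0,0],"spin": 0},{"jaw": 0,"translation": [0,0,0],"spin": 0},{"jaw": 0,"translation": [0,0,0],"spin": 0},{"jaw": 0,"translation": [0,0,0],"spin": 0},{"jaw": 0,"translation": [0,0,0],"spin": 0}])

```text
time: 11.93
tool_pos: [524.3, -139.7, 141.5]
tcp_rot: [180.0, 0.0, 97.5]
ft_force: [-1.9, 0.5, 5.2]
finger_gap: 5.7
grip_force: 59.4
```

Emit:
carry_out(commands=[{"jaw": 0.0854,"translation": [0,0,0],"spin": 0},{"jaw": 0.0854,"translation": [0,0,0],"spin": 0},{"jaw": 0.0854,"translation": [0,0,0],"spin": 0},{"jaw": 0.0854,"translation": [0,0,0],"spin": 0},{"jaw": 0.0854,"translation": [0,0,0],"spin": 0},{"jaw": 0.0854,"translation": [0,0,-0.01],"spin": 0},{"jaw": 0.0854,"translation": [0,0,-0.02],"spin": 0},{"jaw": 0.0854,"translation": [0,0,-0.025],"spin": 0}])

```text
time: 12.6
tool_pos: [522.7, -139.1, 195.2]
tcp_rot: [-179.8, -0.1, 97.5]
ft_force: [0.5, -0.8, 0.6]
finger_gap: 85.4
grip_force: 0.0
```

Emit:
carry_out(commands=[{"jaw": 0.0854,"translation": [0,0,-0.025],"spin": 0},{"jaw": 0.0854,"translation": [0,0,-0.02],"spin": 0},{"jaw": 0.0854,"translation": [0,-0.02,0],"spin": 0},{"jaw": 0.0854,"translation": [0,-0.03,0],"spin": 0},{"jaw": 0.0854,"translation": [0,-0.03,0],"spin": 0},{"jaw": 0.0854,"translation": [0,-0.02,0],"spin": 0},{"jaw": 0.0854,"translation": [0,-0.01,0],"spin": 0},{"jaw": 0.0854,"translation": [0,0,0],"spin": 0}])

```text
time: 13.27
tool_pos: [413.7, -154.3, 242.0]
tcp_rot: [180.0, 0.1, 97.5]
ft_force: [-0.2, 0.2, -0.1]
finger_gap: 85.4
grip_force: 0.0
```

Emit:
carry_out(commands=[{"jaw": 0.05,"translation": [0,0,0],"spin": 0.1122},{"jaw": 0.05,"translation": [0,0,0],"spin": 0.1122},{"jaw": 0.05,"translation": [0,0,0],"spin": 0.1122},{"jaw": 0.05,"translation": [0,0,0],"spin": 0.1122},{"jaw": 0.05,"translation": [0,0,0],"spin": 0.1122},{"jaw": 0.05,"translation": [0,0,0],"spin": 0.1122},{"jaw": 0.05,"translation": [0,0,0],"spin": 0.1122},{"jaw": 0.05,"translation": [0,0,0],"spin": 0.1122}])

```text
time: 13.93
tool_pos: [415.7, -153.9, 241.5]
tcp_rot: [180.0, -0.0, 45.8]
ft_force: [0.2, 1.6, -0.1]
finger_gap: 49.6
grip_force: 0.0
```

Emit:
carry_out(commands=[{"jaw": 0.05,"translation": [0,0,0],"spin": 0.1122},{"jaw": 0.05,"translation": [0,0,0],"spin": 0.1122},{"jaw": 0.05,"translation": [0,0,0],"spin": 0.1122},{"jaw": 0.05,"translation": [0,0,0],"spin": 0.1122},{"jaw": 0.05,"translation": [0,0,0],"spin": 0.1122},{"jaw": 0.05,"translation": [0,0,0],"spin": 0.1122},{"jaw": 0.05,"translation": [0,0,0],"spin": 0},{"jaw": 0.05,"translation": [0,0,0],"spin": 0}])

```text
time: 14.6
tool_pos: [415.5, -153.9, 241.3]
tcp_rot: [180.0, -0.0, 7.8]
ft_force: [-0.4, 0.6, 0.1]
finger_gap: 49.8
grip_force: 0.0
```

```bash
python3 - <<'E'
from h import *
np.set_printoptions(precision=1,suppress=True)
q=r.sense();print(q["tool_pos"],q["tcp_rot"],q["ft_force"],q["finger_gap"])
w=r.snapshot("wrist");t=r.snapshot("top");s=r.snapshot("side")
cv2.imwrite("pics/w2.png",w["pixels"]);cv2.imwrite("pics/t2.png",t["pixels"])
import pickle;pickle.dump((w,t,s),open("s2.pkl","wb"))
for n,p in (("w",w),("t",t),("s",s)):
  for k,z in (("pour_handle",61),("bail_mid",160),("hook_seat",218)):
    print(n,k,[(d["xy"],round(d["score"],2),atz(p,d["xy"],z)) for d in r.landmark_of(p,k)[:2]])
E
```

```text
[ 415.5 -153.9  241.3] [180.   -0.    7.8] [-0.4  0.6  0.1] 49.800509724590256
w pour_handle [([279.6, 159.1], 0.69, array([ 434.8, -152. ,   61. ])), ([363.2, 175.0], 0.53, array([ 430.8, -228.8,   61. ]))]
w bail_mid [([283.6, 28.8], 0.89, array([ 523. , -142.3,  160. ])), ([143.5, 158.4], 0.44, array([438.5, -66.6, 160. ]))]
w hook_seat [([284.1, 28.0], 0.54, array([ 512.8, -143.3,  218. ]))]
t pour_handle [([340.3, 253.4], 0.75, array([ 440. , -146.3,   61. ]))]
t bail_mid [([340.1, 213.5], 0.74, array([ 525.5, -137.6,  160. ]))]
t hook_seat [([334.3, 149.3], 0.61, array([ 659. , -123.6,  218. ])), ([208.4, 231.7], 0.23, array([484.8, 150.4, 218. ]))]
s pour_handle [([338.3, 210.7], 0.7, array([ 426.1, -159.4,   61. ]))]
s bail_mid [([302.8, 180.2], 0.89, array([ 521.4, -125.6,  160. ]))]
s hook_seat [([257.3, 153.7], 0.41, array([ 647.7, -138.8,  218. ]))]
```

View pics/w2.png

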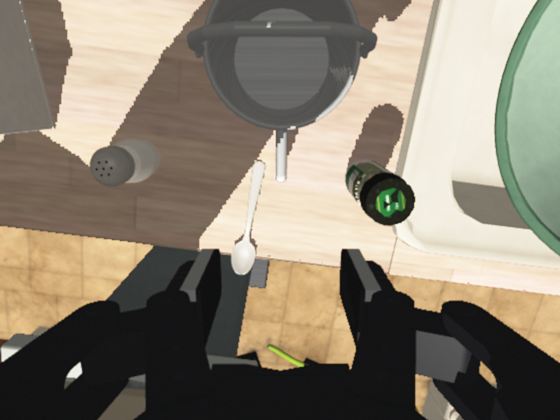

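The wrist view shows the pail standing upright, its handle at column 281 (rows 130–180) midway between the fingers. The shaker at (125,163) and spice jar at (383,197) are clear. Descending on the handle.

Emit:
carry_out(commands=[{"jaw": 0.05,"translation": [0.011,0.0005,0],"spin": 0},{"jaw": 0.05,"translation": [0.0105,0.0005,0.015],"spin": 0},{"jaw": 0.05,"translation": [0,0,0.03],"spin": 0},{"jaw": 0.05,"translation": [0,0,0.035],"spin": 0},{"jaw": 0.05,"translation": [0,0,0.035],"spin": 0},{"jaw": 0.05,"translation": [0,0,0.035],"spin": 0},{"jaw": 0.05,"translation": [0,0,0.025],"spin": 0},{"jaw": 0.05,"translation": [0,0,0.014],"spin": 0}])

```text
time: 15.87
tool_pos: [434.0, -151.0, 48.0]
tcp_rot: [-179.8, 0.2, 7.5]
ft_force: [0.4, 1.0, 0.3]
finger_gap: 50.1
grip_force: 0.0
```

Emit:
carry_out(commands=[{"jaw": 0.05,"translation": [0,0,0.01],"spin": 0},{"jaw": 0,"translation": [0,0,0],"spin": 0},{"jaw": 0,"translation": [0,0,0],"spin": 0},{"jaw": 0,"translation": [0,0,0],"spin": 0},{"jaw": 0,"translation": [0,0,0],"spin": 0},{"jaw": 0,"translation": [0,0,0],"spin": 0},{"jaw": 0,"translation": [0,0,0],"spin": 0},{"jaw": 0,"translation": [0,0,0],"spin": 0}], squeeze=100)

```text
time: 16.53
tool_pos: [437.6, -152.7, 43.6]
tcp_rot: [179.9, -0.1, 7.5]
ft_force: [-1.5, 0.7, 8.5]
finger_gap: 8.3
grip_force: 98.1
```

```bash
python3 - <<'E'
from h import *
from scipy.optimize import least_squares
import pickle
np.set_printoptions(precision=1,suppress=True)
q=r.sense();print(q["tool_pos"],q["tcp_rot"],q["ft_force"],q["wrist_torque"],q["finger_gap"])
w,t,s=pickle.load(open("s2.pkl","rb"))
p=r.snapshot("side")
a=cv2.resize(t["pixels"][40:190,270:380],None,fx=4,fy=4,interpolation=cv2.INTER_CUBIC)[:520]
b=cv2.resize(p["pixels"][70:200,225:310],None,fx=4,fy=4,interpolation=cv2.INTER_CUBIC)
cv2.imwrite("pics/f.png",np.hstack([cv2.resize(t["pixels"][60:190,280:375],None,fx=4,fy=4,interpolation=cv2.INTER_CUBIC),b]))
E
```

```text
[ 437.6 -152.7   43.6] [179.9  -0.1   7.5] [-1.5  0.7  8.5] [ 0.2  0.1 -0. ] 8.281086404593282
```

View pics/f.png

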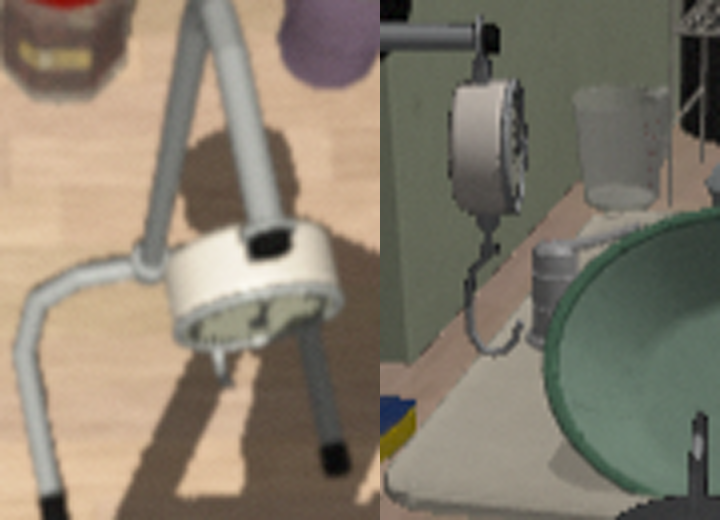

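Emit:
carry_out(commands=[{"jaw": 0,"translation": [0,0,-0.004],"spin": 0},{"jaw": 0,"translation": [0,0,-0.01],"spin": 0},{"jaw": 0,"translation": [0,0,-0.015],"spin": 0},{"jaw": 0,"translation": [0,0,-0.018],"spin": 0},{"jaw": 0,"translation": [0,0,-0.018],"spin": 0},{"jaw": 0,"translation": [0,0,-0.015],"spin": 0},{"jaw": 0,"translation": [0,0,-0.008],"spin": 0},{"jaw": 0,"translation": [0,0,-0.004],"spin": 0}], squeeze=120)

```text
time: 17.25
tool_pos: [437.2, -152.5, 135.9]
tcp_rot: [179.9, -0.1, 7.5]
ft_force: [0.1, -0.2, -2.1]
finger_gap: 7.9
grip_force: 117.4
```

Emit:
carry_out(commands=[{"jaw": 0,"translation": [0.004,0,0],"spin": 0},{"jaw": 0,"translation": [0.01,0,0],"spin": 0},{"jaw": 0,"translation": [0.014,0,0],"spin": 0},{"jaw": 0,"translation": [0.016,0,0],"spin": 0},{"jaw": 0,"translation": [0.016,0,0],"spin": 0},{"jaw": 0,"translation": [0.014,0,0],"spin": 0},{"jaw": 0,"translation": [0.01,0,0],"spin": 0},{"jaw": 0,"translation": [0.004,0,0],"spin": 0}])

```text
time: 17.92
tool_pos: [524.1, -140.0, 132.3]
tcp_rot: [-179.9, 0.1, 7.6]
ft_force: [-0.6, 0.7, -2.0]
finger_gap: 8.0
grip_force: 117.3
```

```bash
cat > look.py <<'E'
from h import *
import pickle,sys
np.set_printoptions(precision=1,suppress=True)
q=r.sense();print(q["time"],q["tool_pos"],q["tcp_rot"],q["ft_force"],q["finger_gap"])
s=r.snapshot("side");t=r.snapshot("top")
pickle.dump((s,t),open("s3.pkl","wb"))
b=s["pixels"][110:260,210:360]
a=t["pixels"][120:270,280:380]
cv2.imwrite(f"pics/{sys.argv[1]}.png",np.hstack([cv2.resize(b,None,fx=3.2,fy=3.2,interpolation=cv2.INTER_CUBIC),cv2.resize(a,None,fx=3.2,fy=3.2,interpolation=cv2.INTER_CUBIC)]))
L=[best(s,"bail_mid"),best(t,"bail_mid"),best(s,"hook_seat"),best(t,"hook_seat")]
print(L)
E
python3 look.py g
```

```text
17.9167 [ 524.1 -140.   132.3] [-179.9    0.1    7.6] [-0.6  0.7 -2. ] 8.007975525188689
[[269.4, 144.4], [338.8, 165.5], [253.6, 154.2], None]
```

View pics/g.png

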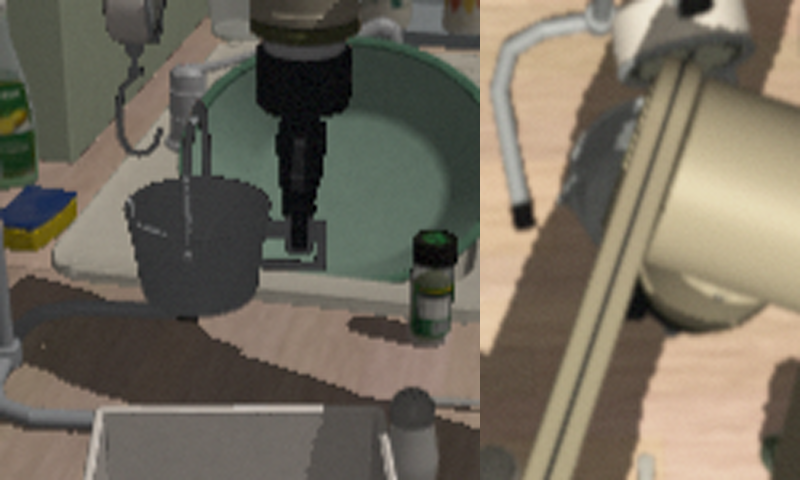

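Left crop: the bail top is at about (195,108), right of and above the hook (tip (158,138), bottom (137,152)), and the pail looks upright. Right crop: the arm hides the hook. I have now used all 10 views, so I continue with numbers only.

```bash
python3 - <<'E'
from h import *
import pickle
from scipy.optimize import least_squares
np.set_printoptions(precision=2,suppress=True)
s,t=pickle.load(open("s3.pkl","rb"))
for z in (248,251): print("bail pred",z,proj(s,(610.6,-128.6,z)))
e=1e-9
P=np.array([655,-124.5,218.]);print("d/dx",proj(s,P+[10,0,0])-proj(s,P),"d/dy",proj(s,P+[0,10,0])-proj(s,P),"d/dz",proj(s,P+[0,0,10])-proj(s,P))
for x in (653,656,659,662):
    u=np.array([.991,.13]);b=np.array([x,-124.2+(x-659)*.0])
    f=lambda dx,z:proj(s,(*(b+dx*u),z))
    print(x,"bottom",f(0,211),"lowest edge",f(0,208),"tip",f(-17.5,235),"tipouter",f(-20.5,225),"backouter",f(15,235),"seat",f(0,218))
# hook segmentation: dark pixels profile in earlier picture s (from s2: background clean)
_,_,s2=pickle.load(open("s2.pkl","rb"))
g=cv2.cvtColor(s2["pixels"],cv2.COLOR_BGR2GRAY)[124:162,240:270]
print("cols 240..269");print("\n".join(str(124+i)+" "+" ".join(f"{v:3d}" for v in row) for i,row in enumerate(g)))
E
```

```text
bail pred 248 [269.58 145.39]
bail pred 251 [269.55 144.28]
d/dx [-3.64 -0.32] d/dy [-1.14  1.42] d/dz [-0.16 -3.58]
653 bottom [253.86 158.05] lowest edge [253.91 159.12] tip [260.14 149.67] tipouter [261.41 153.32] backouter [247.8  149.26] seat [253.76 155.56]
656 bottom [252.77 157.96] lowest edge [252.82 159.02] tip [259.03 149.58] tipouter [260.3  153.23] backouter [246.7  149.17] seat [252.66 155.47]
659 bottom [251.68 157.86] lowest edge [251.73 158.92] tip [257.93 149.49] tipouter [259.2  153.14] backouter [245.61 149.08] seat [251.57 155.37]
662 bottom [250.59 157.77] lowest edge [250.64 158.83] tip [256.82 149.4 ] tipouter [258.09 153.04] backouter [244.51 148.99] seat [250.47 155.28]
cols 240..269
124 101 101  99 101 100  98  99  99  99  57  54  56  57  54  55  97  97  97  97  97  97  97  98  96  96  94 100 118 122 122
125 100  99 100 101  99  99  99 100  97  61  54  57  57  54  53  96  96  97  95  96  95  98  98  92  96  96 116 116 120 119
126 100  99  99 100  98 100  98  98  99  72  54  57  56  51  70  95  96  96  97  95  98  96  95  87 104 115 118 118 119 123
127 100 1
[... 3630 characters left out ...]
 114 125 146 151 146 140  93  73  94 145 148 149 123  94  87  85  69  78  76  79
157 118 120 126 126 126 125 124 122 126  78  91 120 125 124 102  92  82  99 146 148 149 149 149 134 112  87  74  78  80  86
158 122 122 124 125 125 124 124 126 127 113 105  99 107  95 102  97 103 148 150 150 148 151 149 150 149 123  84  77  84  85
159 124 128 126 124 123 124 123 126 127 127 155 156 156 117 149 151 151 150 150 150 152 148 150 150 150 124  84  79  88  85
160 124 126 126 125 123 124 129 131 131 154 155 155 153 151 150 151 149 151 150 150 149 148 149 149 149 123  81  79  90  86
161 126 126 125 127 126 127 131 139 154 159 156 153 153 151 152 149 149 149 149 149 148 148 149 147 148 117  82  79  94  89
```

Emit:
carry_out(commands=[{"jaw": 0,"translation": [0.001,0,0],"spin": 0},{"jaw": 0,"translation": [0.003,0,0],"spin": 0},{"jaw": 0,"translation": [0.004,0,0],"spin": 0},{"jaw": 0,"translation": [0.004,0,0],"spin": 0},{"jaw": 0,"translation": [0.004,0,0],"spin": 0},{"jaw": 0,"translation": [0.003,0,0],"spin": 0},{"jaw": 0,"translation": [0.001,0,0],"spin": 0},{"jaw": 0,"translation": [0,0,0],"spin": 0}])

```text
time: 18.88
tool_pos: [543.8, -137.9, 133.8]
tcp_rot: [-180.0, 0.0, 7.6]
ft_force: [-0.9, 0.2, -1.8]
finger_gap: 7.7
grip_force: 117.3
```

```bash
cat > l2.py <<'E'
from h import *
import sys
np.set_printoptions(precision=1,suppress=True,linewidth=200)
q=r.sense();print(q["time"],q["tool_pos"],q["tcp_rot"],q["ft_force"],q["wrist_torque"],q["joint_efforts"],q["finger_gap"])
s=r.snapshot("side")
for k in ("bail_mid","hook_seat"): print(k,[(d["xy"],round(d["score"],2)) for d in r.landmark_of(s,k)[:2]])
g=cv2.cvtColor(s["pixels"],cv2.COLOR_BGR2GRAY)[128:172,244:280]
print("cols 244..");print("\n".join(str(128+i)+" "+" ".join(f"{v:3d}" for v in row) for i,row in enumerate(g)))
E
python3 l2.py
```

```text
18.8833 [ 543.8 -137.9  133.8] [-180.     0.     7.6] [-0.9  0.2 -1.8] [-0.1  0.2 -0. ] [  0.1 -53.7 -49.2   0.1  -0.2   0. ] 7.74845142299632
bail_mid [([261.6, 145.0], 0.65)]
hook_seat [([253.5, 155.8], 0.64), ([282.5, 305.6], 0.63)]
cols 244..
128  99 100 100  98  97  98  97  61  57  96  98  99  97  95  96  97  97  96  84 120 121 119 122 123 125 126 126 125 126 127 127 152 152 148 144 138
129  98 100  99  97  98  98  98  61  57  96  97  98  97  98  99  96  94 104 121 120 123 120 118 119 125 122 124 126 128 129 137 137 137 129 122 123
130  98 100  99  99  99  98  87  60  58  85  86  97  98  97  98  96 103 121 124 123 117 114 111 117 133 123 128 132 130 129 128 123 121 119 110 111
131  98  97 100  99  99  99  55  56  54  52  34  95  98  97  95 101 117 120 123 115 102 121 124 132 138 142 139 139 129 115 112 104  95 103 105 126
132  98  98  98 100 100  96  57  53  56  57  39  93  96  98 112 118 119 124 123  82 106 117 118 128 136 151 158 148 133  98 103 120 117 133 150 150
133  99 100  98 100  98  96  52  53  52  70  64  95  97  95 134 122 122 122 122  65  93 109 106 112 124 141 148 1
[... 4958 characters left out ...]
  57  54  55  57  55  53  64  92 104  62  58  57  60  56  56  57  58  59  58  58  58  55  58  58  53  56  56
168 142 134  89  60  54  54  55  54  54  57  55  55  55  56  53  65  92 102  63  56  57  58  57  58  57  57  58  59  56  57  56  57  55  58  56  53
169  92  58  53  54  53  57  54  57  57  55  54  53  56  55  53  64  91 104  61  58  60  56  60  59  56  57  59  57  58  56  57  57  56  56  57  56
170  60  53  53  55  51  52  55  57  54  57  57  55  57  56  53  64  94 102  61  56  58  56  56  57  56  56  60  61  58  56  56  56  56  57  57  53
171  63  52  53  54  52  55  57  56  53  54  56  54  53  55  53  66  92 102  59  58  57  59  56  56  59  58  59  58  58  58  57  57  58  56  54  56
```

Emit:
carry_out(commands=[{"jaw": 0,"translation": [0.001,0,0],"spin": 0},{"jaw": 0,"translation": [0.003,0,0],"spin": 0},{"jaw": 0,"translation": [0.005,0,0],"spin": 0},{"jaw": 0,"translation": [0.006,0,0],"spin": 0},{"jaw": 0,"translation": [0.005,0,0],"spin": 0},{"jaw": 0,"translation": [0.003,0,0],"spin": 0},{"jaw": 0,"translation": [0.001,0,0],"spin": 0},{"jaw": 0,"translation": [0,0,0],"spin": 0}])

```text
time: 19.7
tool_pos: [567.5, -134.7, 133.8]
tcp_rot: [-180.0, 0.0, 7.6]
ft_force: [-0.6, 0.3, -1.8]
finger_gap: 7.7
grip_force: 117.3
```

```bash
python3 l2.py
```

```text
19.7 [ 567.5 -134.7  133.8] [-180.     0.     7.6] [-0.6  0.3 -1.8] [-0.   0.1 -0. ] [  0.1 -56.9 -49.3   0.1  -0.2   0. ] 7.706764631111095
bail_mid [([252.5, 144.8], 0.66)]
hook_seat [([255.7, 156.2], 0.43), ([249.6, 143.3], 0.25)]
cols 244..
128 100 101 101  99  98  99 100  60  58  96  99  96  97  97  96  97  98  96  84 121 121 122 122 121 125 125 125 125  73  18  12  11   8  16  13  13
129 101 100 100 100  97 100  99  61  56  96  99  98  99  98  98  97  95 107 121 124 122 120 116 120 127 125 126 125  96  24  18  14   9  11  13  10
130 100 101 101 101  98  98  89  59  56  85  82  97  98  96  97  97 103 122 124 126 119 117 112 117 132 122 129 129 131  37  14  16  11  10  19  10
131 100  99  99 100  99 100  58  55  53  55  33  96  97  99  98 101 118 121 124 113 103 119 126 133 136 142 139 139 129  37  13  14  14  14  12  20
132  97 101  98  99  98  99  56  52  54  53  37  95  97  98 111 120 122 121 124  80 108 119 117 131 136 153 158 151 133  38   9  14  13  14  16  16
133  99  98 100  98  98  97  52  57  51  70  64  95  96  95 135 122 123 124 124  67  92 108 106 113 126 142 151 142
[... 4956 characters left out ...]
  58  56  57  58  54  57  55  58  58  60  58  58  59  57  56  59  55  53  56  57  55 103 103 118 119 117 119
168  57  56  57  57  56  54  82 100  75  59  57  57  57  55  59  57  58  56  59  58  57  55  55  55  54  57  57  57  54  54  55  48 102 119 119 119
169  54  54  56  55  54  56  82  98  75  59  59  58  54  56  58  55  58  59  59  58  56  57  59  56  55  57  55  55  52  55  53  55  55 102 118 116
170  53  54  52  54  57  55  82 101  77  59  57  58  56  57  57  57  57  56  59  58  60  58  55  56  58  57  55  56  55  52  52  54  55  44 114 118
171  56  54  53  56  55  58  80 101  78  57  56  57  57  57  54  57  60  57  57  58  57  57  59  58  56  55  54  55  54  53  53  51  50  55 101 118
```

The numbers place the bail mid at column 253–254, centred between the hook's back (249) and tip (258.5), and above the tip. Lowering.

Emit:
carry_out(commands=[{"jaw": 0,"translation": [0,0,0.002],"spin": 0},{"jaw": 0,"translation": [0,0,0.004],"spin": 0},{"jaw": 0,"translation": [0,0,0.005],"spin": 0},{"jaw": 0,"translation": [0,0,0.005],"spin": 0},{"jaw": 0,"translation": [0,0,0.005],"spin": 0},{"jaw": 0,"translation": [0,0,0.004],"spin": 0},{"jaw": 0,"translation": [0,0,0.002],"spin": 0},{"jaw": 0,"translation": [0,0,0],"spin": 0}])

```text
time: 20.52
tool_pos: [566.7, -134.6, 105.9]
tcp_rot: [-180.0, 0.1, 7.5]
ft_force: [-0.2, -0.6, -1.4]
finger_gap: 7.9
grip_force: 117.3
```

Emit:
carry_out(commands=[{"jaw": 0,"translation": [0,0,0.0015],"spin": 0},{"jaw": 0,"translation": [0,0,0.0015],"spin": 0},{"jaw": 0,"translation": [0,0,0.0015],"spin": 0},{"jaw": 0,"translation": [0,0,0.0015],"spin": 0},{"jaw": 0,"translation": [0,0,0.0015],"spin": 0},{"jaw": 0,"translation": [0,0,0.0015],"spin": 0},{"jaw": 0,"translation": [0,0,0],"spin": 0},{"jaw": 0,"translation": [0,0,0],"spin": 0}])

```text
time: 21.18
tool_pos: [567.3, -134.8, 97.9]
tcp_rot: [-180.0, -0.0, 7.5]
ft_force: [1.1, 0.0, -1.8]
finger_gap: 7.9
grip_force: 117.4
```

```bash
sed -i 's/\[128:172,244:280\]/[150:174,242:266]/;s/str(128+i)/str(150+i)/;s/cols 244/cols 242/' l2.py; python3 l2.py
```

```text
21.1833 [ 567.3 -134.8   97.9] [-180.    -0.     7.5] [ 1.1  0.  -1.8] [-0.1  0.1 -0. ] [ -0.  -57.1 -47.    0.    0.   -0. ] 7.920312751608788
bail_mid [([253.3, 159.1], 0.92)]
hook_seat [([257.6, 158.7], 0.66)]
cols 242..
150 103 120 121 120  90  60  69 118 120 120 121 125 126 129 135 154 157 154 153 150 148  92  72  72
151 121 119 121 119  85  62  69 115 121 120 122 125 126 128 150 154 154 141 136 150 140  86  69  68
152 121 123 120 121  89  59  68 117 121 124 125 127 128 118 134 138 152  94  72 142 118  70  66  69
153 118 121 121 121  91  62  72 120 122 125 126 124 141  77  54  80 128  65  61 128 105  79  73  71
154 121 121 121 125  91  61  69 111 123 126 126 131 138  63  54  51  52  58  65 104  99 102  93  92
155 121 122 126 125 101  71  60  78 122 127 132 155  76  56  51  50  55  56  97 122  88  99 106 116
156 124 126 129 124 124  95  63  58 112 133 154 144  63  54  53  50  58  58 146 150 121  95  92  85
157 126 125 128 126 124 111  72  60  81 150 159  95  68  54  59  58  59  59 145 149 149 137 113  87
158 127 126 125 126 123 124 106  60  58 137 138 119 105  57  68  59  53  62 
[... 823 characters left out ...]

167 138 151 155 154 151 151 150 149 149  68  54  64 147 150 150 148  68  55  45 147 151 151 149 147
168 151 158 156 155 154 152 151 149 136  68  59  64 147 149 150 150  68  58  41 145 151 150 149 150
169 155 156 156 154 152 151 150 150  80  60  57  64 146 151 149 150  67  56  45 145 150 150 150 148
170 157 158 155 152 151 152 151 150  76  61  54  65 147 150 150 151  65  56  57 145 149 150 149 150
171 158 156 155 151 153 151 152 152  73  61  58  97 147 151 151 151  56  56  53 147 149 148 148 151
172 157 154 151 151 152 153 154 153  74  76  58 149 150 148 151 151  58  56  55 147 147 148 149 148
173 159 155 152 152 152 153 151 153  72 110  63 147 151 149 152 152  58  56  56 144 147 148 149 150
```

Emit:
carry_out(commands=[{"jaw": 0,"translation": [0,0,0.0015],"spin": 0},{"jaw": 0,"translation": [0,0,0.0015],"spin": 0},{"jaw": 0,"translation": [0,0,0.0015],"spin": 0},{"jaw": 0,"translation": [0,0,0.0015],"spin": 0},{"jaw": 0,"translation": [0,0,0.0015],"spin": 0},{"jaw": 0,"translation": [0,0,0.0015],"spin": 0},{"jaw": 0,"translation": [0,0,0],"spin": 0},{"jaw": 0,"translation": [0,0,0],"spin": 0}])

```text
time: 22.0
tool_pos: [567.3, -134.8, 88.9]
tcp_rot: [180.0, -0.0, 7.5]
ft_force: [0.5, -0.0, -0.5]
finger_gap: 7.9
grip_force: 117.5
```

Emit:
carry_out(commands=[{"jaw": 0,"translation": [0,0,0.001],"spin": 0},{"jaw": 0,"translation": [0,0,0.001],"spin": 0},{"jaw": 0,"translation": [0,0,0.001],"spin": 0},{"jaw": 0,"translation": [0,0,0.001],"spin": 0},{"jaw": 0,"translation": [0,0,0],"spin": 0},{"jaw": 0,"translation": [0,0,0],"spin": 0},{"jaw": 0,"translation": [0,0,0],"spin": 0},{"jaw": 0,"translation": [0,0,0],"spin": 0}])

```text
time: 22.67
tool_pos: [567.4, -134.9, 85.0]
tcp_rot: [180.0, -0.0, 7.5]
ft_force: [1.6, -0.3, 0.0]
finger_gap: 7.8
grip_force: 117.6
```

```bash
python3 - <<'E'
from bench import r
import numpy as np
f=[];
for i in range(6):
    r.snapshot("side");f.append(r.sense()["ft_force"])
print(np.round(np.mean(f,0),2),np.round(np.array(f)[:,2],1),r.sense()["tool_pos"])
E
python3 l2.py
```

```text
[ 1.38 -0.09  0.12] [ 0.6 -0.4  0.  -0.1 -0.1  0.7] [ 567.27428146 -134.81420765   84.93072703]
22.9667 [ 567.3 -134.8   84.9] [-180.    -0.     7.5] [0.7 0.3 0.7] [-0.  -0.1  0. ] [ -0.2 -56.4 -45.4  -0.1   0.4  -0. ] 7.568059443824604
bail_mid [([253.9, 159.9], 0.96)]
hook_seat [([256.1, 162.2], 0.55)]
cols 242..
150 103 120 121 120  87  59  68 118 118 120 122 124 127 128 136 154 157 153 153 152 150  91  70  70
151 120 122 118 118  88  59  68 113 119 121 122 126 127 128 150 158 153 154 152 150 141  85  71  71
152 123 121 121 119  88  61  68 117 122 123 126 127 129 135 154 153 152 151 150 148 116  69  69  68
153 119 120 122 122  90  61  72 119 124 124 126 123 142 157 156 152 151 149 151 131 105  77  73  71
154 120 120 122 124  88  60  68 120 122 126 126 131 157 158 154 153 152 150 151 109  95 103  93  94
155 120 121 124 122  94  59  55 122 125 127 131 154 158 155 152 154 151 150 151 122  88  98 104 117
156 123 126 128 125 106  62  56 122 127 135 153 158 156 155 140 151 151 135 131 149 123  95  91  85
157 124 127 127 126 107  63  56 123 130 154 158 156 154 137  89 129 134  65  58 147
[... 916 characters left out ...]

167 138 153 156 157 154 152 150 150 150 137  67  57  63 148 151 151  67  56  25 146 150 150 150 149
168 152 156 155 155 152 151 151 150 151  78  57  58  96 148 151 150  69  57  31 145 151 150 150 150
169 156 156 156 154 153 149 152 150 151  71  58  57 148 149 149 149  69  53  41 146 149 151 149 150
170 159 155 156 155 151 152 151 151 151  71  58  56 146 151 150 151  66  57  46 147 151 149 150 150
171 156 154 153 153 151 151 151 150 151  67  58  57 147 149 150 151  65  57  56 146 149 147 147 149
172 157 156 154 153 151 152 153 155 151  68  62  56 148 152 152 151  57  55  53 146 149 146 149 149
173 156 154 154 150 152 153 152 153 152  72  62  53 146 152 151 151  57  56  55 142 147 147 149 149
```

Emit:
carry_out(commands=[{"jaw": 0,"translation": [0.0005,0,0],"spin": 0},{"jaw": 0,"translation": [0.0005,0,0],"spin": 0},{"jaw": 0,"translation": [0.0005,0,0],"spin": 0},{"jaw": 0,"translation": [0.0005,0,0],"spin": 0},{"jaw": 0,"translation": [0.0005,0,0],"spin": 0},{"jaw": 0,"translation": [0.0005,0,0],"spin": 0},{"jaw": 0,"translation": [0,0,0],"spin": 0},{"jaw": 0,"translation": [0,0,0],"spin": 0}])

```text
time: 23.78
tool_pos: [570.3, -134.4, 84.9]
tcp_rot: [-180.0, -0.0, 7.5]
ft_force: [-0.9, -0.3, -0.8]
finger_gap: 8.0
grip_force: 117.6
```

```bash
cat > ft.py <<'E'
from bench import r
import numpy as np
f=[];
for i in range(10):
    r.snapshot("side");f.append(r.sense()["ft_force"])
print(np.round(np.mean(f,0),2),np.round(np.std(f,0),2),r.sense()["tool_pos"],r.sense()["time"])
E
python3 ft.py
```

```text
[-0.22  0.23 -0.33] [0.33 0.47 0.38] [ 570.23941369 -134.43776465   84.91066824] 24.2833
```

Emit:
carry_out(commands=[{"jaw": 0,"translation": [0,0,0.0005],"spin": 0},{"jaw": 0,"translation": [0,0,0.0005],"spin": 0},{"jaw": 0,"translation": [0,0,0.0005],"spin": 0},{"jaw": 0,"translation": [0,0,0.0005],"spin": 0},{"jaw": 0,"translation": [0,0,0.0005],"spin": 0},{"jaw": 0,"translation": [0,0,0],"spin": 0},{"jaw": 0,"translation": [0,0,0],"spin": 0},{"jaw": 0,"translation": [0,0,0],"spin": 0}])

```text
time: 24.95
tool_pos: [570.2, -134.4, 82.4]
tcp_rot: [180.0, -0.0, 7.5]
ft_force: [-0.3, 0.1, 0.3]
finger_gap: 7.5
grip_force: 117.7
```

```bash
python3 ft.py
```

```text
[ 0.42 -0.21  0.47] [0.53 0.58 0.51] [ 570.23666485 -134.43267118   82.41363482] 25.45
```

Emit:
carry_out(commands=[{"jaw": 0.012,"translation": [0,0,0],"spin": 0},{"jaw": 0.02,"translation": [0,0,0],"spin": 0},{"jaw": 0.04,"translation": [0,0,0],"spin": 0},{"jaw": 0.06,"translation": [0,0,0],"spin": 0},{"jaw": 0.06,"translation": [0,0,0],"spin": 0},{"jaw": 0.06,"translation": [0,0,0],"spin": 0},{"jaw": 0.06,"translation": [0,0,0],"spin": 0},{"jaw": 0.06,"translation": [0,0,0],"spin": 0}])

```text
time: 26.12
tool_pos: [570.2, -134.4, 82.4]
tcp_rot: [-180.0, 0.0, 7.5]
ft_force: [0.9, 0.6, -0.1]
finger_gap: 60.0
grip_force: 0.0
```

Emit:
carry_out(commands=[{"jaw": 0.06,"translation": [-0.005,0,0],"spin": 0},{"jaw": 0.06,"translation": [-0.015,0,0],"spin": 0},{"jaw": 0.06,"translation": [-0.02,0,0],"spin": 0},{"jaw": 0.06,"translation": [-0.02,0,0],"spin": 0},{"jaw": 0.06,"translation": [-0.02,0,-0.01],"spin": 0},{"jaw": 0.06,"translation": [-0.02,0,-0.02],"spin": 0},{"jaw": 0.06,"translation": [-0.01,0,-0.02],"spin": 0},{"jaw": 0.06,"translation": [-0.005,0,-0.01],"spin": 0}])

```text
time: 26.78
tool_pos: [455.6, -150.1, 144.5]
tcp_rot: [179.9, -0.1, 7.5]
ft_force: [0.7, -0.1, 0.8]
finger_gap: 60.0
grip_force: 0.0
```

Emit:
carry_out(commands=[{"jaw": 0.06,"translation": [0,0,0],"spin": 0},{"jaw": 0.06,"translation": [0,0,0],"spin": 0},{"jaw": 0.06,"translation": [0,0,0],"spin": 0},{"jaw": 0.06,"translation": [0,0,0],"spin": 0},{"jaw": 0.06,"translation": [0,0,0],"spin": 0},{"jaw": 0.06,"translation": [0,0,0],"spin": 0},{"jaw": 0.06,"translation": [0,0,0],"spin": 0},{"jaw": 0.06,"translation": [0,0,0],"spin": 0}])

```text
time: 27.45
tool_pos: [456.1, -149.4, 142.0]
tcp_rot: [-180.0, 0.0, 7.5]
ft_force: [0.5, -0.0, 0.9]
finger_gap: 60.3
grip_force: 0.0
```

```bash
python3 - <<'E'
from h import *
np.set_printoptions(precision=1,suppress=True)
P=[r.snapshot("side")]
for i in range(40): p=r.snapshot("side"); 
    
P.append(p)
import time
q=r.sense();print(q["time"],q["tool_pos"],q["ft_force"])
d=cv2.absdiff(P[0]["pixels"],P[1]["pixels"]).max(2);ys,xs=np.nonzero(d>25);print("changed",len(xs),(xs.min(),xs.max(),ys.min(),ys.max()) if len(xs) else "")
print("bail",r.landmark_of(p,"bail_mid")[:1],r.landmark_of(p,"pour_handle")[:1])
for z in (195,199): print(proj(p,(656.5,-123.2,z)))
R=reg(p,"pail");ys,xs=np.nonzero(R["pixels"]);print(R["score"],xs.min(),xs.max(),ys.min(),ys.max())
g=cv2.cvtColor(p["pixels"],cv2.COLOR_BGR2GRAY)[150:172,242:270]
print("\n".join(str(150+i)+" "+" ".join(f"{v:3d}" for v in row) for i,row in enumerate(g)))
E
```

```text
29.5 [ 456.2 -149.5  142.4] [-0.4 -0.2  0.1]
changed 73 (np.int64(247), np.int64(556), np.int64(0), np.int64(311))
bail [{'xy': [251.7, 160.3], 'score': 0.88}] [{'xy': [288.4, 197.6], 'score': 0.92}]
[252.7 163.7]
[252.7 162.3]
0.91 233 293 158 223
150 102 119 121 119  89  76  92 117 118 119 120 122 126 126 134 152 155 153 152 148 148  89  69  69  72  67  81  79
151 119 121 117 116  88  77  99 117 119 120 122 124 125 126 147 154 151 153 148 148 140  85  70  69  70  70  77  83
152 121 120 118 121  88  72  98 119 123 122 122 124 129 136 154 152 150 151 148 146 115  67  69  71  64  71  78  81
153 119 119 119 122  90  72  98 121 123 124 124 123 141 153 153 153 151 150 148 131 104  77  73  72  66  75  80  81
154 120 119 120 124  88  70  98 121 121 125 125 129 155 155 154 150 150 150 149 108  97 101  91  90  69  77  80  75
155 120 122 122 123  95  68  96 121 124 125 130 153 157 156 152 149 149 135 132 122  89 101 103 116  83  79  78  70
156 121 123 126 125 106  67  88 121 125 133 151 156 143 137 151 150 149  81  74 145 121  94  90  86  70  77  75  81
157 125 126 125 123 105  66  92 122 129
[... 1000 characters left out ...]
  97
166 130 137 150 154 154 154 151 152 136 117 143 105 147 150 149  66  57 126 148 149 150 149 149 148  71  79  82  89
167 137 151 156 153 152 150 149 147  77 119 135 111 149 149 149  67  56  29 146 151 149 147 151 148  88  77  81  83
168 150 155 155 153 152 149 148 148  89 122 128 147 148 149 149  69  53  32 145 148 150 149 147 149 105  79  80  83
169 156 156 154 153 151 149 148 149  98 129 127 146 149 148 149  67  55  40 146 149 149 149 149 148 130  69  78  83
170 155 154 155 152 152 149 149 148 110 138 131 149 148 148 148  64  54  39 145 148 148 151 149 150 150  74  75  80
171 155 152 152 151 150 152 150 152 112 138 134 149 149 149 151  68  58  46 145 149 149 146 148 149 150  97  76  75
```

```bash
python3 - <<'E'
from h import *
np.set_printoptions(precision=1,suppress=True)
p=r.snapshot("side")
for i in range(12): p2=r.snapshot("side")
d=cv2.absdiff(p["pixels"],p2["pixels"]).max(2)[150:235,225:300];print("changed",(d>25).sum())
o=np.array([656.5,-123.2,198.]);c,s=np.cos(.131),np.sin(.131)
def W(a,X,Z):  # tilt a about bail (y): + lowers handle
    x=X*np.cos(a)-(-Z)*0; x=X*np.cos(a)-Z*np.sin(a)*-1*-1; z=X*np.sin(a)+Z*np.cos(a)
    return o+[c*x,s*x,z]
for a in (-.2,-.1,0,.1,.2): print(a,"handle",proj(p2,W(a,-88,-99)),"bottom",proj(p2,W(a,0,-160)),"bail",proj(p2,o))
print("obs handle",r.landmark_of(p2,"pour_handle")[0]["xy"],"bail",r.landmark_of(p2,"bail_mid")[0]["xy"],"pail",r.landmark_of(p2,"pail")[:1])
E
```

```text
changed 27
-0.2 handle [292.4 191.2] bottom [266.1 214.4] bail [252.7 162.7]
-0.1 handle [289.3 194.4] bottom [260.6 214.8] bail [252.7 162.7]
0 handle [285.9 197.2] bottom [255.1 214.8] bail [252.7 162.7]
0.1 handle [282.1 199.7] bottom [249.5 214.3] bail [252.7 162.7]
0.2 handle [278.2 201.8] bottom [244.  213.3] bail [252.7 162.7]
obs handle [287.4, 195.0] bail [252.3, 160.1] pail [{'xy': [255.4, 212.5], 'score': 0.75}]
```

Emit:
carry_out(commands=[{"jaw": 0.06,"translation": [0,0,0],"spin": 0},{"jaw": 0.06,"translation": [0,0,0],"spin": 0},{"jaw": 0.06,"translation": [0,0,0],"spin": 0},{"jaw": 0.06,"translation": [0,0,0],"spin": 0},{"jaw": 0.06,"translation": [0,0,0],"spin": 0},{"jaw": 0.06,"translation": [0,0,0],"spin": 0},{"jaw": 0.06,"translation": [0,0,0],"spin": 0},{"jaw": 0.06,"translation": [0,0,0],"spin": 0}])

```text
time: 31.12
tool_pos: [456.2, -149.5, 142.4]
tcp_rot: [-180.0, 0.0, 7.5]
ft_force: [0.5, 0.3, -0.0]
finger_gap: 59.8
grip_force: 0.0
```

Emit:
carry_out(commands=[{"jaw": 0.06,"translation": [0,0,0],"spin": 0},{"jaw": 0.06,"translation": [0,0,0],"spin": 0},{"jaw": 0.06,"translation": [0,0,0],"spin": 0},{"jaw": 0.06,"translation": [0,0,0],"spin": 0},{"jaw": 0.06,"translation": [0,0,0],"spin": 0},{"jaw": 0.06,"translation": [0,0,0],"spin": 0},{"jaw": 0.06,"translation": [0,0,0],"spin": 0},{"jaw": 0.06,"translation": [0,0,0],"spin": 0}])

```text
time: 31.78
tool_pos: [456.2, -149.5, 142.4]
tcp_rot: [-180.0, 0.0, 7.5]
ft_force: [-0.0, 0.6, 0.3]
finger_gap: 59.9
grip_force: 0.0
```

```bash
python3 - <<'E'
from h import *
f=[r.snapshot("side")["pixels"] for i in range(24)]
g=[cv2.cvtColor(x,cv2.COLOR_BGR2GRAY)[180:226,230:296].astype(np.float32) for x in f]
print([int((np.abs(a-g[0])>15).sum()) for a in g]); print(r.sense()["time"])
E
```

```text
[0, 1, 2, 5, 7, 13, 18, 21, 24, 25, 21, 22, 13, 7, 6, 5, 2, 1, 0, 2, 2, 5, 6, 8]
32.9833
```

```bash
python3 -c "
from bench import r
print(r.hand_in())"
```

```text
the job is handed in; nothing more can be done
None
```

I handed the job in with the pail hanging on the scale by the middle of its bail, let go and upright, the hook about 17–19 mm down, and only a slight swing of under 1 mm left. The bin and the other things were not knowingly touched, and no verdict came back from the hand-in.

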